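# Shut the microcentrifuge and pulse-spin it

### The job

The four tubes in the microcentrifuge need a quick pulse spin. With the fingertips on the outside of the open lid only, push it down until it is fully shut, without slamming or forcing it; then press the round pulse key on its front panel all the way in and finish while still holding it down. Grip and lift nothing, do not shove the centrifuge about or press the oblong lid-release key, and leave everything else on the bench where it is.

Things in the scene. Friction and masses are not known exactly. Their poses are not given: they have to be found in the camera images.
- centrifuge: the microcentrifuge: pale case 240 deep (its x), 226 wide (its y), flat deck 105 high, 122 mm over the shut lid; loose on rubber feet, about 4 kg. Origin: centre of its underside. Its front (-x) has the sloping key panel; its +y is the left when looking from the front panel towards the hinge. The chamber with the rotor opens in the deck behind the panel, under the lid.
- lid (a joint): angle of the centrifuge's grey lid, rad: 0 fully shut, 1.5 fully open (a stop); starts between 0.8 and 1.4. Stiff hinge along y at the rear: the lid stays at whatever angle it is left, does not fall or latch; up to about 4 N at the front edge moves it. Shut, it rests on a firm stop. At angle a the lid runs from the hinge along (-cos a, 0, sin a), its outer face looks along (sin a, 0, cos a), in the centrifuge's frame.
- lid_hinge (a point): middle of the lid's hinge axis, at (112, 0, 104) mm in the centrifuge's frame; does not move relative to the case.
- lid_front (a point): point on the outer (upper) face of the lid by its front edge, mid-width, moving with the lid: 155 mm from the hinge axis along the lid, 18 mm out from it. The lid: slab 14 mm thick (4 to 18 mm out from the hinge axis), 212 wide; clear round window 86 across, centred 81 from the hinge, flush with the outer face; front lip 190 wide ends 165 from the hinge.
- lid_liner: the inner side of the lid: a darker grey lining 3 mm thick with the black ring gasket, covering the whole underside of the lid and its lip, 1 to 4 mm out from the hinge axis; not to be touched. Same origin and axes as the lid (origin in the middle of the hinge axis).
- pulse_key (a joint): how far the round pulse key is pressed, in m: 0 out, 0.004 all the way in. Sprung: about 1.5 N starts it, 5 N brings it all the way in, and it comes out when let go.
- pulse_key_top (a point): centre of the top of the round pulse key: pale, 21 mm across, standing 10 mm proud of the sloping panel, on the right of the display (the case's -y) as seen from the front. The panel rises 14 degrees towards the lid; z of this point is square to the panel (outwards), the key moves against it.
- release_key (a joint): how far the oblong lid-release key is pressed, in m: 0 out, 0.004 all the way in. Sprung like the other.
- release_key_top (a point): centre of the top of the lid-release key: pale, oblong 12 x 28 mm, standing 6 mm proud of the panel, on the left of the display (the case's +y). Not to be pressed.
- heater: dry block heater, a pale box 200 x 150 x 75 mm with two aluminium tube blocks on top (96 mm high overall); fixed; bystander. Origin: centre of its underside, front to its -x.
- tip_box: closed pipette-tip box, white base and blue see-through lid, 87 x 124 x 89 mm; loose bystander. Origin: centre of its underside.
- tube_rack: yellow rack with small tubes, 100 x 130 x 40 mm; loose bystander. Origin: centre of its underside.
- foil_jar: glass jar with a foil cover, 74 mm across, 89 mm high; loose bystander. Origin: centre of its underside.
- waste_beaker: clear beaker with a red bag, 100 mm across, 111 mm high; loose bystander. Origin: centre of its underside.
- marker: pale grey marker pen with a dark cap lying on the bench in front of the centrifuge, 130 mm long, 12 mm thick; loose bystander. Origin: middle of its length, at bench level; x along the pen.
- amber_bottle: amber glass bottle with a black cap, 48 mm across, 100 mm high, standing behind the centrifuge; loose bystander. Origin: centre of its underside.

How it is judged:
By the outcome, as a careful person would: the job done as asked, in the order asked, and still so for the second after the job is handed in, while the arm keeps its last pose, push and grip.
It also fails if it takes over 40 s, if anything falls off the work surface, if the arm or the gripper's body presses on something with over 40 N, if the wrist force passes 120 N, or if a joint passes its speed limit or range.

### The arm

A 6-joint arm with a two-finger parallel gripper is mounted at the origin on the work surface. World frame = base frame: x ahead of the robot, y to its left, z up, the work surface at z = 0. Lengths are in m, angles in rad, forces in N, time in s.
With the tool pointing down it reaches from about 0.25 to 0.775 m from the base axis. Payload 8.9 kg.
Tool frame: the origin (TCP) lies at the very end of the fingers, on their centre line; the grasp point (between the pads) lies 19 mm behind it (arm.pinch_z is the distance from the TCP to the grasp point, in m); z points along the fingers, y is the line along which they close (so a half turn about z gives the same grasp; the last joint's range is limited). The gripper opens to 85 mm and grips with 20 to 120 N. Pads are 22 mm wide; open, the fingers measure 114 mm over their backs; the gripper's body (76 mm by 85 mm) begins 54 mm behind the grasp point. The pads swing forward as they close: fully open they stand 13 mm farther back than shut.
Start: joints at [-1.254, 0.291, -0.153, 1.127, 0, 1.431], TCP at [0.231, -0.471, 0.206] pointing down, gripper open.
Joint ranges: [-2.52, 2.52], [-0.91, 1.74], [-1.3, 1.37], [-1.96, 2.02], [-1.52, 1.47], [-3.14, 3.14]. Speed limits (rad/s): [2.22, 2.22, 2.79, 3.14, 3.14, 3.14].

### API

Orientations are given as a 3x3 rotation matrix whose columns are the frame's x, y, z axes.
In Python, from cell import arm gives the robot as it stands.
- The arm moves only by the tool send_rows, never from a script. Its argument "plan" is a list of rows, each a list of 5 numbers: the shift along the tool's x, y, z in cm, then the turn about the tool's z in rad, then the gripper's target within -1 to 1 (fully open at 1, half-way at 0, shut at -1). A call has 1 to 8 rows; each row shifts and turns the commanded pose from where the row before left it, along the tool's axes as they then stand; what a row does not reach is not made up. A row lasts 1/12 s, in which the tool goes at most 41.7 mm and 7.16 degrees, less where a joint would pass 70% of its speed; a pose out of reach is approached as far as the arm can. A call is refused whole if a number of a shift passes 4.17 or a number of a turn 0.125, either way. A call with a gripper value outside its range is refused whole. The fingers move at their own pace and stop on an object; the grip force is fixed at half the most. Time passes only in rows, so rows that do not move let the fingers close. It gives the time, the measured TCP pose, the force, the opening and the grip force at its end, in the units of the state.
- arm.get_obs(): the state, without advancing time (a new reading comes with each control period).
- arm.read_camera(name): name is "scene" or "top" or "wrist"; returns a dict with "image" (400x640x3 uint8, red, green, blue), "vfov" (degrees; the focal length in pixels is half the picture's height over the tangent of half this angle, whatever the lens; pixels are square), "cx", "cy" (the principal point, pixels), "extrinsics" (4x4, takes a point from camera to world coordinates). Camera axes: x right, y down, z forward; pixel columns grow to the right and rows downward; lengths in m; the calibration is good to about 2 mm. The wrist camera is an equidistant fisheye: a pixel r from the principal point sees the ray r / f radians off the axis. A picture is of the moment at which its call begins. There is no depth.
- arm.hand_in(): hands the job in; it is judged then, once.
The state is a dict: "t": time; "joints": joint angles; "joint_velocities": joint speeds; "effort": joint torques, N m; "tcp_pos": TCP position; "tcp_rot": TCP orientation; "contact_force": force on the tool from outside, world axes, zero at the start; "ft_torque": the same for the moment, N m; "grip_width": finger opening in m; "gripper_force": force on a finger pad.
Only numpy, scipy, OpenCV 4.12 (cv2) and the standard library are available. Lean on these libraries where they do the work, as an engineer would, in place of code of your own. Each camera call takes 0.05 s, during which the arm holds its last target. There are 200 camera calls.

## Working session

There is one attempt and no reset: what is moved stays moved. The work goes in short steps, Python scripts to look and compute and a tool call to move; the robot and the scene stay as the last step left them, time stands still between calls to the robot, and variables do not carry over. Pictures are saved under pics/ and viewed, at most 10 in all, crops included, and the job is handed in when it is done.

Besides the shell and the picture viewer there is one more tool, called after ">>>" as name([rows], argument=value, ...), one row to a line, values as JSON. send_rows: Moves the arm, as the interface text tells. Its arguments: {"type":"object","properties":{"plan":{"type":"array"}},"required":["plan"]}

```bash
mkdir -p pics
python3 - <<'E'
from cell import arm
import cv2,numpy as np
for n in("scene","top"):
    c=arm.read_camera(n); cv2.imwrite(f"pics/{n}0.png",c["image"][...,::-1])
    print(n,c["vfov"],c["cx"],c["cy"],np.round(c["extrinsics"],4).tolist())
o=arm.get_obs();print(o)
E
```

```text
scene 47.00128352094781 323.02211526465044 197.10117047202414 [[-0.861, 0.4111, -0.2995, 0.9448], [0.5086, 0.6963, -0.5064, 0.7083], [0.0004, -0.5883, -0.8086, 1.2164], [0.0, 0.0, 0.0, 1.0]]
top 42.544133581077475 320.1305042295387 203.78749535300736 [[0.0129, -0.9883, 0.1522, 0.2555], [-0.9999, -0.0124, 0.0042, -0.0021], [-0.0022, -0.1522, -0.9883, 1.876], [0.0, 0.0, 0.0, 1.0]]
{'t': 0.1, 'joints': array([-1.25430462e+00,  2.91226195e-01, -1.54030077e-01,  1.12673140e+00,
        8.06638233e-06,  1.43148363e+00]), 'joint_velocities': array([-0.00144508, -0.00062685,  0.00084675, -0.00038347,  0.00051577,
       -0.00207057]), 'effort': array([ 6.28055404e-04, -5.37973452e+01,  3.31919110e+01,  9.29546513e-03,
       -3.19764940e-04, -1.39485931e-05]), 'tcp_pos': array([ 0.23096314, -0.47099261,  0.20539635]), 'tcp_rot': array([[ 8.97907269e-01,  4.40184511e-01, -3.63122028e-04],
       [ 4.40184627e-01, -8.97906569e-01,  1.13468580e-03],
       [ 1.73421458e-04, -1.17868336e-03, -9.99999290e-01]]), 'contact_force': array([ 0.50929389,  0.0368287 , -0.62676479]), 'ft_torque': array([ 0.01651857, -0.02064366,  0.05741422]), 'gripper_force': 0.0, 'grip_width': 0.08553043322791018}
```

View pics/scene0.png

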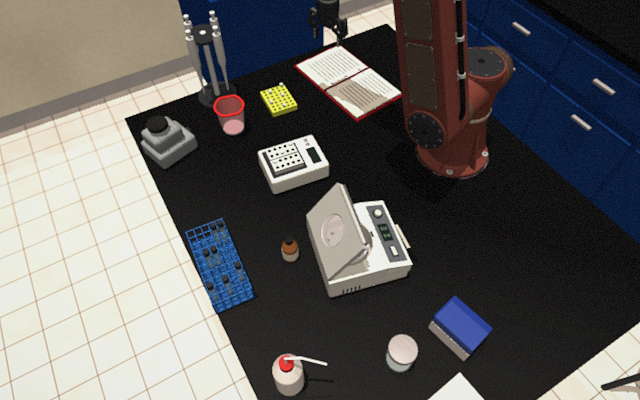

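View pics/top0.png

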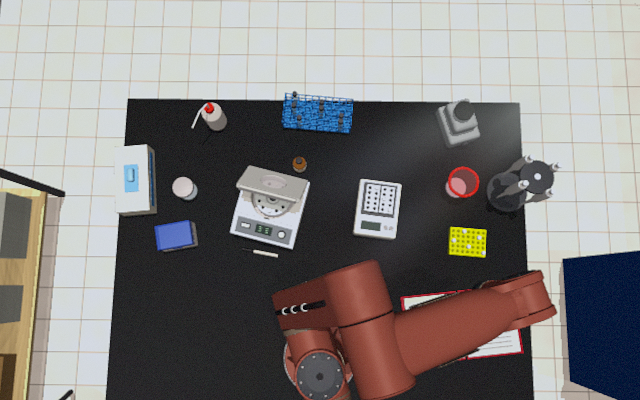

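Scene: the centrifuge is around (358,245) in the scene view and (270,210) in the top view, with the pulse key at (378,212) and (281,235). I'll enlarge both.

Run:
```python
import cv2
a=cv2.imread("pics/scene0.png")[175:300,295:420]; b=cv2.imread("pics/top0.png")[155:265,220:320]
a=cv2.resize(a,None,fx=4.8,fy=4.8,interpolation=cv2.INTER_CUBIC)
cv2.imwrite("pics/sc.png",a)
cv2.imwrite("pics/tc.png",cv2.resize(b,None,fx=5,fy=5,interpolation=cv2.INTER_CUBIC))
```

```text
(no output)
```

View pics/sc.png

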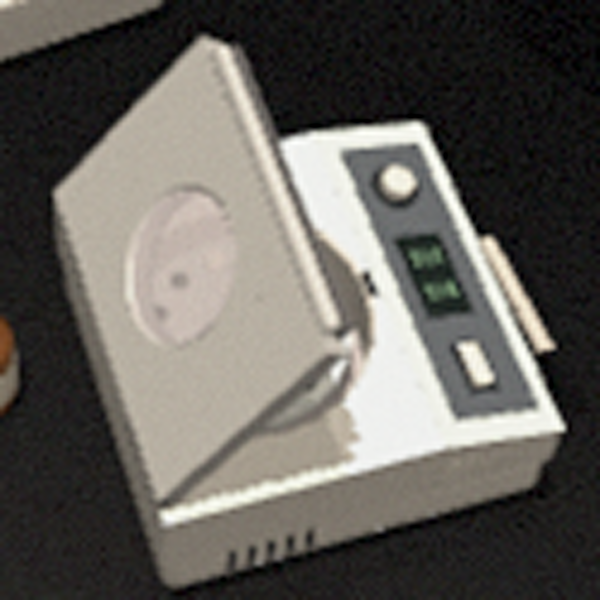

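View pics/tc.png

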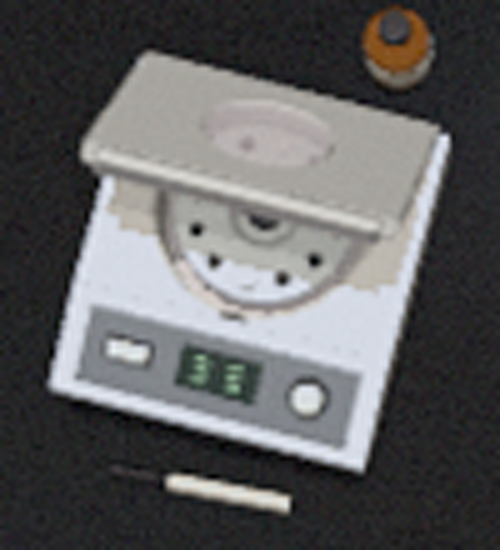

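```bash
cat > fit.py <<'E'
import numpy as np,cv2
from cell import arm
from scipy.optimize import least_squares
def proj(c,P):
    T=np.linalg.inv(c["extrinsics"]);p=P@T[:3,:3].T+T[:3,3];f=200/np.tan(np.radians(c["vfov"])/2)
    return np.c_[c["cx"]+f*p[:,0]/p[:,2],c["cy"]+f*p[:,1]/p[:,2]]
cs,ct=arm.read_camera("scene"),arm.read_camera("top")
S=lambda u,v:((u+.5)/4.8-.5+295,(v+.5)/4.8-.5+175)
T=lambda u,v:((u+.5)/5-.5+220,(v+.5)/5-.5+155)
def pts(q):
    x,y,yaw,h,a,sf,s0,kx,ky,rx,ry=q
    lid=lambda s,Y:(.112-s*np.cos(a)+.018*np.sin(a),Y,.104+s*np.sin(a)+.018*np.cos(a))
    t=np.radians(14);key=lambda X,Y,p:(X-p*np.sin(t),Y,h+(X+.12)*np.tan(t)+p*np.cos(t))
    L=[(.12,-.113,.105),(.12,.113,.105),(-.12,-.113,h),(-.12,.113,h),lid(sf,-.106),lid(sf,.106),lid(s0,-.106),lid(s0,.106),key(kx,ky,.01),key(rx,ry,.006)]
    R=cv2.Rodrigues(np.array([0,0,yaw]))[0]
    return np.array(L)@R.T+[x,y,0]
s=[None,(165,515),(425,123),(565,430),(207,38),(335,332),(55,190),(165,500),(400,180),(476,360)]
t=[(448,135),None,(365,468),(50,388),(385,233),(84,157),(440,128),(150,52),(308,397),(127,350)]
def res(q):
    P=pts(q);A,B=proj(cs,P),proj(ct,P);r=[]
    for i in range(10):
        r+=list(A[i]-S(*s[i])) if s[i] else [0,0]
        r+=list(B[i]-T(*t[i])) if t[i] else [0,0]
    return np.array(r)
if __name__=="__main__":
    q=least_squares(res,[.6,.25,-.2,.085,.9,.16,.01,-.085,-.06,-.085,.06],loss="soft_l1").x
    print(np.round(q,4));print(np.round(res(q).reshape(-1,4),1));print(np.round(pts(q),4))
    np.save("q.npy",q)
E
python3 fit.py
```

```text
[ 0.517   0.1812 -0.2419  0.082   0.8783  0.1543  0.0062 -0.0805 -0.0641
 -0.0805  0.0652]
[[ 0.   0.   0.6  0. ]
 [ 0.7  1.3  0.   0. ]
 [-0.1 -0.1 -0.2  0.1]
 [ 0.3 -0.3  0.5 -0.2]
 [ 1.3 -0.5  2.9 -0.7]
 [ 1.2  3.8  0.2 -1.7]
 [ 0.5 -0.3  0.3 -0.4]
 [-0.7 -0.3 -0.3 -0.2]
 [ 0.   0.   0.   0. ]
 [ 0.2  0.4  0.6 -0.1]]
[[0.6064 0.0427 0.105 ]
 [0.6606 0.2621 0.105 ]
 [0.3734 0.1002 0.082 ]
 [0.4276 0.3196 0.082 ]
 [0.5182 0.0717 0.2342]
 [0.569  0.2775 0.2342]
 [0.6099 0.049  0.1203]
 [0.6607 0.2549 0.1203]
 [0.4211 0.1387 0.1015]
 [0.4531 0.2641 0.0977]]
```

The pose fit is good: yaw is about -0.242, lid angle about 0.88 and the keys come out symmetric. First I lift, close the fingers and turn.

>>> send_rows([
  [0,0,-2,-0.122,-1],
  [0,0,-2,-0.122,-1],
  [0,0,-2,-0.122,-1],
  [0,0,-2,-0.122,-1],
  [0,0,-2,-0.122,-1],
  [0,0,-2,-0.122,-1],
  [0,0,0,-0.122,-1],
  [0,0,0,-0.122,-1],
])

```text
t: 0.87
tcp_pos: [0.2313, -0.472, 0.327]
tcp_rot: [[0.133, 0.991, 0.001], [0.991, -0.133, -0.002], [-0.002, 0.001, -1.0]]
contact_force: [-0.5, -0.7, -0.7]
grip_width: -0.0002
gripper_force: 0.0
```

>>> send_rows([
  [0,0,0,-0.122,-1],
  [0,0,0,-0.122,-1],
  [0,0,0,-0.122,-1],
  [0,0,0,-0.122,-1],
  [0,0,0,-0.122,-1],
  [0,0,0,-0.122,-1],
  [0,0,0,-0.122,-1],
  [0,0,0,-0.122,-1],
])

```text
t: 1.53
tcp_pos: [0.2311, -0.4713, 0.3257]
tcp_rot: [[-0.747, 0.665, -0.0], [0.665, 0.747, 0.0], [0.0, 0.0, -1.0]]
contact_force: [0.0, 0.0, -0.5]
grip_width: -0.0002
gripper_force: 0.0
```

>>> send_rows([
  [0,0,0,-0.122,-1],
  [0,0,0,-0.122,-1],
  [0,0,0,-0.122,-1],
  [0,0,0,-0.122,-1],
  [0,0,0,0,-1],
  [0,0,0,0,-1],
])

```text
t: 2.03
tcp_pos: [0.2311, -0.4713, 0.3258]
tcp_rot: [[-0.969, 0.247, -0.0], [0.247, 0.969, 0.0], [0.0, 0.0, -1.0]]
contact_force: [0.5, -1.5, 0.9]
grip_width: -0.0002
gripper_force: 0.0
```

```bash
cat > st.py <<'E'
import numpy as np
from cell import arm
o=arm.get_obs();q=np.load("q.npy");R=o["tcp_rot"]
y=q[2];d=o["tcp_pos"]-[q[0],q[1],0];c,s=np.cos(y),np.sin(y)
L=np.array([c*d[0]+s*d[1],-s*d[0]+c*d[1],d[2]])
print("t",round(o["t"],2),"tcp",o["tcp_pos"].round(4),"local",L.round(4),"F",o["contact_force"].round(2),"w",round(o["grip_width"],4),"j",o["joints"].round(2),"yaw err",round(np.arctan2(-R[1,0],-R[0,0])-y,4),"tilt",R[:2,2].round(3))
def shift(loc):  # tool-frame cm to centrifuge-local target
    w=np.array([c*loc[0]-s*loc[1]+q[0],s*loc[0]+c*loc[1]+q[1],loc[2]]);return (R.T@(w-o["tcp_pos"])*100).round(2)
E
python3 -c "
from st import *
print(shift([.06,0,.32]))"
```

```text
t 2.03 tcp [ 0.2311 -0.4713  0.3258] local [-0.1213 -0.702   0.3258] F [ 0.51 -1.52  0.88] w -0.0002 j [-1.25  0.26  0.11  1.43  0.   -1.  ] yaw err -0.0077 tilt [-0.  0.]
[-17.58  70.34   0.59]
```

>>> send_rows([
  [-0.4,1.5,0,0,-1],
  [-0.75,3,0,0,-1],
  [-0.75,3,0,0,-1],
  [-0.75,3,0,0,-1],
  [-0.75,3,0,0,-1],
  [-0.75,3,0,0,-1],
  [-0.75,3,0,0,-1],
  [-0.75,3,0,0,-1],
])

```text
t: 2.7
tcp_pos: [0.341, -0.2648, 0.326]
tcp_rot: [[-0.969, 0.247, 0.0], [0.247, 0.969, 0.0], [-0.0, 0.0, -1.0]]
contact_force: [0.9, 0.1, 0.1]
grip_width: 0.0001
gripper_force: 0.0
```

>>> send_rows([
  [-0.75,3,0,0,-1],
  [-0.75,3,0,0,-1],
  [-0.75,3,0,0,-1],
  [-0.75,3,0,0,-1],
  [-0.75,3,0,0,-1],
  [-0.75,3,0,0,-1],
  [-0.75,3,0,0,-1],
  [-0.75,3,0,0,-1],
])

```text
t: 3.37
tcp_pos: [0.4573, -0.0466, 0.326]
tcp_rot: [[-0.969, 0.247, 0.0], [0.247, 0.969, 0.0], [-0.0, 0.0, -1.0]]
contact_force: [0.2, -0.8, 0.4]
grip_width: -0.0001
gripper_force: 0.0
```

>>> send_rows([
  [-0.75,3,0,0,-1],
  [-0.75,3,0,0,-1],
  [-0.75,3,0,0,-1],
  [-0.75,3,0,0,-1],
  [-0.75,3,0,0,-1],
  [-0.75,3,0,0,-1],
  [-0.7,2.8,0,0,-1],
  [-0.3,1,0,0,-1],
])

```text
t: 4.03
tcp_pos: [0.564, 0.153, 0.3253]
tcp_rot: [[-0.97, 0.244, -0.0], [0.244, 0.97, 0.001], [0.001, 0.001, -1.0]]
contact_force: [0.6, -0.1, -0.7]
grip_width: 0.0001
gripper_force: 0.0
```

Run:
```python
from st import *
import cv2
print(shift([.06,0,.24]))
c=arm.read_camera("wrist");cv2.imwrite("pics/w1.png",c["image"][...,::-1])
```

```text
t 4.03 tcp [0.564  0.153  0.3253] local [ 0.0524 -0.0161  0.3253] F [ 0.59 -0.11 -0.68] w 0.0001 j [0.14 0.38 0.29 1.48 0.   0.39] yaw err -0.0049 tilt [-0.     0.001]
[-0.76  1.6   8.53]
```

View pics/w1.png

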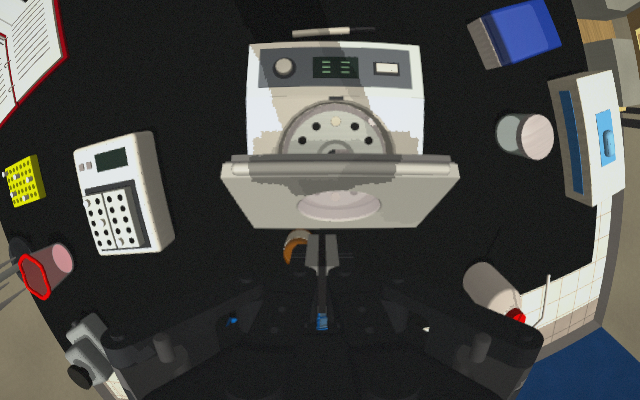

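The wrist view shows the centrifuge squared up, with the pulse key at (284,67), the release key at (387,69), the lid front edge at rows 160–175 and the fingers at (322,245). I'll refine the fit with this view.

```bash
cat > fit2.py <<'E'
from fit import *
cw=arm.read_camera("wrist")
def pw(P):
    T=np.linalg.inv(cw["extrinsics"]);p=P@T[:3,:3].T+T[:3,3];f=200/np.tan(np.radians(cw["vfov"])/2)
    n=np.hypot(p[:,0],p[:,1]);r=f*np.arctan2(n,p[:,2])/n
    return np.c_[cw["cx"]+r*p[:,0],cw["cy"]+r*p[:,1]]
q=np.load("q.npy");np.set_printoptions(suppress=True)
W={3:(422,46),2:(249,45),8:(284,67),9:(387,69),6:(249,227),7:(433,227),4:(222,171),5:(458,172)}
P=pw(pts(q))
for i in W: print(i,P[i].round(1),W[i])
def r2(q):
    P=pw(pts(q));r=res(q).reshape(-1,4);r[4:6]*=.3
    return np.r_[r.ravel(),*[(P[i]-W[i])*.7 for i in W]]
q2=least_squares(r2,q,loss="soft_l1").x
print(q2.round(4));P=pw(pts(q2))
for i in W: print(i,P[i].round(1),W[i])
print(res(q2).reshape(-1,4).round(1)); np.save("q.npy",q2)
E
python3 fit2.py
```

```text
3 [418.6  44.1] (422, 46)
2 [250.8  42.6] (249, 45)
8 [285.2  64.5] (284, 67)
9 [387.3  66.6] (387, 69)
6 [255.1 225.8] (249, 227)
7 [416.8 224.6] (433, 227)
4 [222.3 167.7] (222, 171)
5 [459.8 167.7] (458, 172)
[ 0.5187  0.1805 -0.2444  0.0829  0.8826  0.1526  0.0088 -0.0802 -0.0649
 -0.0807  0.0649]
3 [419.   45.5] (422, 46)
2 [250.7  43.5] (249, 45)
8 [284.5  65.9] (284, 67)
9 [387.3  67.9] (387, 69)
6 [254.5 226.3] (249, 227)
7 [416.8 225.5] (433, 227)
4 [222.6 171.2] (222, 171)
5 [458.8 171.6] (458, 172)
[[ 0.   0.   0.8 -0.3]
 [-0.2  1.3  0.   0. ]
 [-0.5 -0.2 -0.1 -0.3]
 [-0.3 -0.3  0.6 -0.8]
 [ 0.1 -0.1  3.3 -1.6]
 [-0.3  4.3  0.6 -2.7]
 [ 0.4 -0.8  0.4 -0.5]
 [-1.  -0.8 -0.2 -0.4]
 [-0.7 -0.2  0.4 -0.5]
 [-0.4  0.3  0.8 -0.6]]
```

Run:
```python
from st import *
print(shift([.062,0,.24]))
p=None
for a in np.r_[.88:-.001:-.08]:
    E=np.array([.112-.146*np.cos(a)+.018*np.sin(a)+.011,0,.104+.146*np.sin(a)+.018*np.cos(a)])
    print(a.round(2),E.round(4),None if p is None else ((E-p)*[-100,0,-100]).round(2));p=E
```

```text
t 4.23 tcp [0.563  0.1491 0.3258] local [ 0.0506 -0.0198  0.3258] F [ 0.25 -0.63  0.11] w -0.0 j [ 0.13  0.38  0.28  1.48 -0.    0.38] yaw err -0.0024 tilt [-0.001 -0.   ]
[-1.14  1.99  8.58]
0.88 [0.0438 0.     0.228 ] None
0.8 [0.0342 0.     0.2213] [0.97 0.   0.67]
0.72 [0.0251 0.     0.2138] [0.91 0.   0.75]
0.64 [0.0166 0.     0.2056] [0.85 0.   0.82]
0.56 [0.0089 0.     0.1968] [0.78 0.   0.88]
0.48 [0.0018 0.     0.1874] [0.71 0.   0.94]
0.4 [-0.0045  0.      0.1774] [0.63 0.   1.  ]
0.32 [-0.0099  0.      0.167 ] [0.55 0.   1.04]
0.24 [-0.0145  0.      0.1562] [0.46 0.   1.08]
0.16 [-0.0183  0.      0.145 ] [0.37 0.   1.12]
0.08 [-0.0211  0.      0.1336] [0.28 0.   1.14]
0.0 [-0.023  0.     0.122] [0.19 0.   1.16]
```

>>> send_rows([
  [-0.3,0.5,1.7,0,-1],
  [-0.3,0.5,1.7,0,-1],
  [-0.3,0.5,1.7,0,-1],
  [-0.24,0.49,1.7,0,-1],
  [0,0,1.7,0,-1],
  [0,0,0,0,-1],
  [0,0,0,0,-1],
])

```text
t: 4.82
tcp_pos: [0.5786, 0.1647, 0.2411]
tcp_rot: [[-0.969, 0.245, -0.001], [0.245, 0.969, -0.0], [0.001, -0.001, -1.0]]
contact_force: [0.0, 0.1, 0.9]
grip_width: -0.0002
gripper_force: 0.0
```

>>> send_rows([
  [0.4,0,0.3,0,-1],
  [0.4,0,0.3,0,-1],
  [0.4,0,0.3,0,-1],
  [0.4,0,0.3,0,-1],
  [0,0,0,0,-1],
  [0,0,0,0,-1],
])

```text
t: 5.32
tcp_pos: [0.5637, 0.1699, 0.2291]
tcp_rot: [[-0.97, 0.243, 0.0], [0.243, 0.97, -0.0], [-0.0, 0.0, -1.0]]
contact_force: [0.3, -0.1, 0.8]
grip_width: 0.0
gripper_force: 0.0
```

Run:
```python
from st import *
import cv2
c=arm.read_camera("wrist");cv2.imwrite("pics/w2.png",c["image"][...,::-1])
```

```text
t 5.32 tcp [0.5637 0.1699 0.2291] local [0.0462 0.0005 0.2291] F [ 0.32 -0.15  0.84] w 0.0 j [ 0.17  0.4   0.07  1.24 -0.    0.41] yaw err -0.0011 tilt [ 0. -0.]
```

View pics/w2.png

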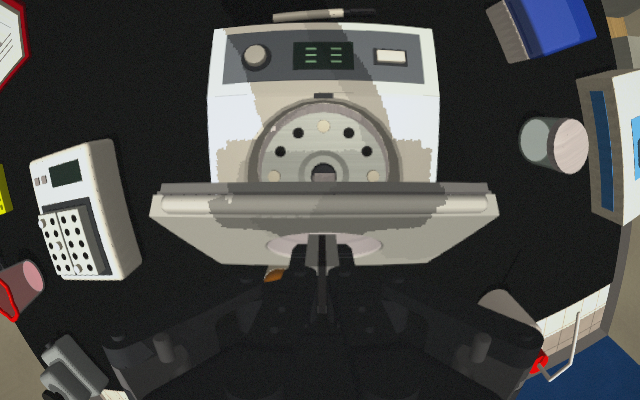

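The tips at (322,240) are just off the outer face, between the window and the front edge. I'll follow the lid's arc slowly.

>>> send_rows([
  [0.33,0,0.22,0,-1],
  [0.33,0,0.22,0,-1],
  [0.32,0,0.23,0,-1],
  [0.3,0,0.25,0,-1],
  [0.3,0,0.25,0,-1],
  [0.3,0,0.25,0,-1],
])

```text
t: 5.87
tcp_pos: [0.5457, 0.1744, 0.2147]
tcp_rot: [[-0.97, 0.243, 0.001], [0.243, 0.97, 0.0], [-0.001, 0.0, -1.0]]
contact_force: [-0.3, -0.7, 2.2]
grip_width: -0.0002
gripper_force: 0.9
```

>>> send_rows([
  [0.28,0,0.27,0,-1],
  [0.28,0,0.27,0,-1],
  [0.28,0,0.28,0,-1],
  [0.26,0,0.29,0,-1],
  [0.26,0,0.29,0,-1],
  [0.26,0,0.3,0,-1],
])

```text
t: 6.37
tcp_pos: [0.5298, 0.1783, 0.1974]
tcp_rot: [[-0.97, 0.243, -0.0], [0.243, 0.97, -0.0], [0.0, -0.0, -1.0]]
contact_force: [0.1, -0.0, 1.3]
grip_width: 0.0
gripper_force: 0.8
```

Run:
```python
from st import *
import cv2
c=arm.read_camera("wrist");cv2.imwrite("pics/w3.png",c["image"][...,::-1])
```

```text
t 6.37 tcp [0.5298 0.1783 0.1974] local [0.0113 0.0005 0.1974] F [ 0.08 -0.03  1.29] w 0.0 j [ 0.19  0.36 -0.08  1.13  0.    0.44] yaw err -0.0014 tilt [-0. -0.]
```

View pics/w3.png

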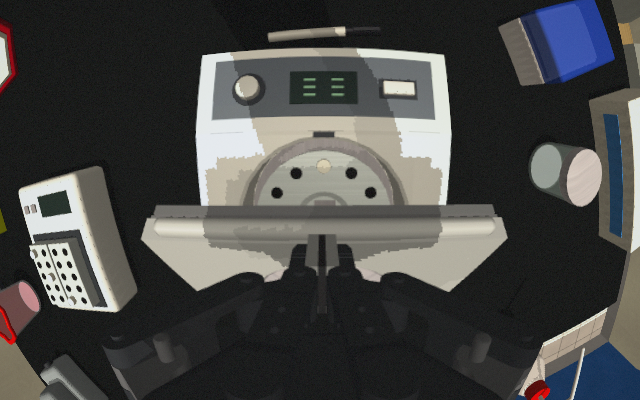

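The lid is moving with light contact (about 1.5 N), and the tips are behind its front edge. I'll continue.

>>> send_rows([
  [0.24,0,0.31,0,-1],
  [0.24,0,0.31,0,-1],
  [0.23,0,0.32,0,-1],
  [0.21,0,0.33,0,-1],
  [0.21,0,0.33,0,-1],
  [0.21,0,0.34,0,-1],
  [0.18,0,0.34,0,-1],
  [0.18,0,0.35,0,-1],
])

```text
t: 7.08
tcp_pos: [0.513, 0.1825, 0.171]
tcp_rot: [[-0.97, 0.243, -0.001], [0.243, 0.97, 0.0], [0.001, -0.0, -1.0]]
contact_force: [-1.6, 0.3, 3.4]
grip_width: 0.0003
gripper_force: 1.7
```

>>> send_rows([
  [0.18,0,0.35,0,-1],
  [0.15,0,0.36,0,-1],
  [0.15,0,0.36,0,-1],
  [0.15,0,0.36,0,-1],
  [0.12,0,0.37,0,-1],
  [0.12,0,0.37,0,-1],
  [0.12,0,0.37,0,-1],
])

```text
t: 7.67
tcp_pos: [0.5039, 0.1848, 0.1456]
tcp_rot: [[-0.97, 0.243, -0.0], [0.243, 0.97, -0.0], [0.0, -0.0, -1.0]]
contact_force: [-1.2, -0.3, 1.2]
grip_width: -0.0001
gripper_force: 0.7
```

```bash
python3 -c "
from st import *
print(shift([-.023,0,.122]))"
```

```text
t 7.67 tcp [0.5039 0.1848 0.1456] local [-0.0155  0.0006  0.1456] F [-1.22 -0.26  1.2 ] w -0.0001 j [ 0.22  0.35 -0.23  0.99 -0.    0.46] yaw err -0.0014 tilt [-0. -0.]
[ 0.75 -0.06  2.36]
```

>>> send_rows([
  [0.08,0,0.3,0,-1],
  [0.08,0,0.3,0,-1],
  [0.07,0,0.3,0,-1],
  [0.07,0,0.3,0,-1],
  [0.06,0,0.3,0,-1],
  [0.05,0,0.3,0,-1],
  [0,0,0,0,-1],
])

```text
t: 8.25
tcp_pos: [0.4997, 0.1858, 0.1274]
tcp_rot: [[-0.97, 0.243, -0.001], [0.243, 0.97, -0.0], [0.001, -0.0, -1.0]]
contact_force: [0.2, -0.4, 0.3]
grip_width: -0.0001
gripper_force: 0.0
```

>>> send_rows([
  [0.02,0,0.15,0,-1],
  [0.02,0,0.12,0,-1],
  [0.02,0,0.1,0,-1],
  [0,0,0,0,-1],
])

```text
t: 8.58
tcp_pos: [0.4993, 0.186, 0.1242]
tcp_rot: [[-0.97, 0.243, -0.0], [0.243, 0.97, 0.0], [0.0, 0.0, -1.0]]
contact_force: [-0.5, 0.7, -0.4]
grip_width: 0.0004
gripper_force: 0.1
```

>>> send_rows([
  [0,0,0.07,0,-1],
  [0,0,0.06,0,-1],
  [0,0,0,0,-1],
])

```text
t: 8.83
tcp_pos: [0.4995, 0.186, 0.1229]
tcp_rot: [[-0.97, 0.243, 0.0], [0.243, 0.97, 0.0], [-0.0, 0.0, -1.0]]
contact_force: [-0.1, 0.1, 0.1]
grip_width: -0.0001
gripper_force: 0.3
```

>>> send_rows([
  [0,0,0.05,0,-1],
  [0,0,0.05,0,-1],
  [0,0,0,0,-1],
])

```text
t: 9.08
tcp_pos: [0.4994, 0.186, 0.1219]
tcp_rot: [[-0.97, 0.243, -0.0], [0.243, 0.97, 0.0], [0.0, -0.0, -1.0]]
contact_force: [-0.8, 0.2, 0.7]
grip_width: -0.0001
gripper_force: 0.4
```

>>> send_rows([
  [0,0,0.04,0,-1],
  [0,0,0,0,-1],
])

```text
t: 9.25
tcp_pos: [0.4994, 0.186, 0.1216]
tcp_rot: [[-0.97, 0.243, -0.0], [0.243, 0.97, 0.0], [0.0, 0.0, -1.0]]
contact_force: [-0.8, -0.1, 0.9]
grip_width: -0.0002
gripper_force: 0.5
```

>>> send_rows([
  [0,0,0.04,0,-1],
  [0,0,0.04,0,-1],
  [0,0,0,0,-1],
])

```text
t: 9.5
tcp_pos: [0.4994, 0.186, 0.1207]
tcp_rot: [[-0.97, 0.243, -0.0], [0.243, 0.97, 0.0], [0.0, -0.0, -1.0]]
contact_force: [-0.8, 0.4, 0.7]
grip_width: -0.0003
gripper_force: 0.4
```

>>> send_rows([
  [0,0,0.04,0,-1],
  [0,0,0,0,-1],
  [0,0,0,0,-1],
])

```text
t: 9.75
tcp_pos: [0.4994, 0.186, 0.1204]
tcp_rot: [[-0.97, 0.243, -0.0], [0.243, 0.97, -0.0], [0.0, -0.0, -1.0]]
contact_force: [-0.3, -0.6, 0.1]
grip_width: -0.0004
gripper_force: 0.3
```

Run:
```python
from st import *
import cv2
c=arm.read_camera("wrist");cv2.imwrite("pics/w4.png",cv2.resize(c["image"][20:320,120:520,::-1],None,fx=2,fy=2,interpolation=cv2.INTER_CUBIC))
```

```text
t 9.75 tcp [0.4994 0.186  0.1204] local [-0.0201  0.0006  0.1204] F [-0.33 -0.63  0.11] w -0.0004 j [ 0.22  0.37 -0.28  0.93 -0.    0.46] yaw err -0.0013 tilt [-0. -0.]
```

View pics/w4.png

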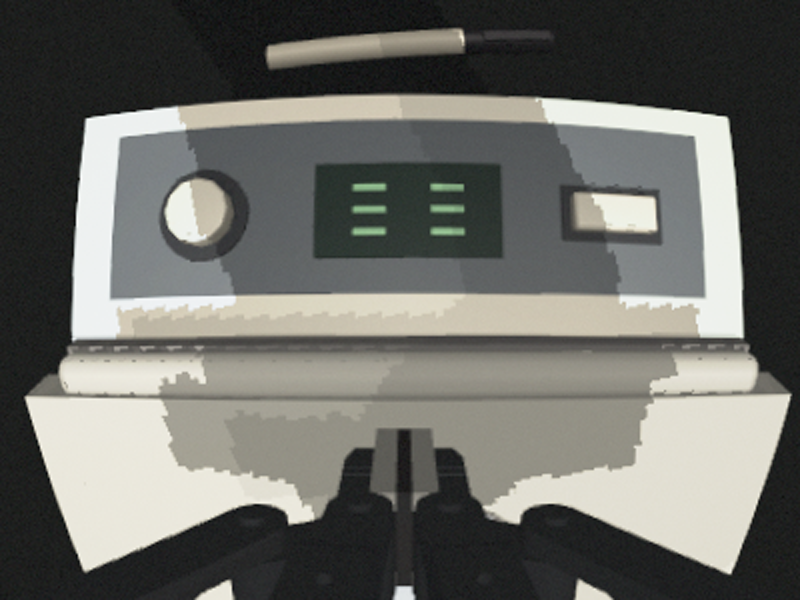

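The tips at (405,430) are on the lid just behind its lip. It looks nearly shut, but I haven't felt a stop yet, so I'll continue gently.

>>> send_rows([
  [0,0,0.06,0,-1],
  [0,0,0.06,0,-1],
  [0,0,0,0,-1],
])

```text
t: 10.05
tcp_pos: [0.4994, 0.1859, 0.1191]
tcp_rot: [[-0.97, 0.243, -0.0], [0.243, 0.97, -0.0], [0.0, -0.0, -1.0]]
contact_force: [-0.0, 0.1, 1.3]
grip_width: 0.0003
gripper_force: 0.3
```

>>> send_rows([
  [0,0,0.06,0,-1],
  [0,0,0.06,0,-1],
  [0,0,0,0,-1],
])

```text
t: 10.3
tcp_pos: [0.4994, 0.186, 0.1179]
tcp_rot: [[-0.97, 0.243, -0.0], [0.243, 0.97, 0.0], [0.0, -0.0, -1.0]]
contact_force: [-0.6, -0.8, -0.1]
grip_width: 0.0001
gripper_force: 0.3
```

Run:
```python
from fit2 import *
from scipy.optimize import least_squares
import st
q=np.load("q.npy")
# picture w4 was taken with tcp z .1204; shift present camera accordingly
dz=.1204-arm.get_obs()["tcp_pos"][2]
C=lambda u,v:np.array([120+(u+.5)/2-.5,20+(v+.5)/2-.5])
# panel break/corners from w4
W={2:C(86,118),3:C(727,118),8:C(198,211),9:C(617,212),4:C(27,396),5:C(789,396)}
E0=cw["extrinsics"].copy()
def r(v,full=False):
    cw["extrinsics"]=E0.copy();cw["extrinsics"][:3,3]+=[v[0],v[1],dz+v[2]]
    z=q.copy();z[4]=v[3];P=pw(pts(z))
    d={i:(P[i]-W[i]).round(1) for i in W}
    return d if full else np.concatenate([P[i]-W[i] for i in W])
for a in(None,0,.04,.08):
    f=(lambda v:r(v)) if a is None else (lambda v:r([*v[:3],a]))
    s=least_squares(f,[0,0,0,.02],loss="soft_l1");print(a,s.x.round(4),s.cost.round(2),r([*s.x[:3],s.x[3] if a is None else a],True))
```

```text
3 [480.6  76.8] (422, 46)
2 [160.2  77.9] (249, 45)
8 [213.6 125.9] (284, 67)
9 [424.6 125.9] (387, 69)
6 [194.2 386.5] (249, 227)
7 [448.  386.4] (433, 227)
4 [ 77.7 420.7] (222, 171)
5 [563.6 421.3] (458, 172)
[ 0.5038  0.1833 -0.244   0.047  -0.9115  0.1848  0.114  -0.1049 -0.0257
 -0.1059  0.0507]
3 [458.5  63.2] (422, 46)
2 [180.2  64.6] (249, 45)
8 [282.9  68.3] (284, 67)
9 [387.4  70.1] (387, 69)
6 [207.2 228.5] (249, 227)
7 [432.8 228.1] (433, 227)
4 [221.3 172.5] (222, 171)
5 [418.9 171.9] (458, 172)
[[  0.    0.   -0.    3.8]
 [  5.2  -0.5   0.    0. ]
 [  2.7   5.2  -0.4   4.5]
 [  2.5   4.    1.5   4.4]
 [ 15.6  46.3   2.3  25.1]
 [ 12.2  43.9   7.9  26. ]
 [ 34.9   8.4  -6.3  32.9]
 [ 35.1   4.4  -4.3  33.5]
 [ 15.1  14.8 -12.1   8.7]
 [  8.9  -0.4   3.5  12.8]]
t 10.45 tcp [0.4995 0.1859 0.118 ] local [-0.0049  0.0015  0.118 ] F [ 0.46  0.15 -0.47] w 0.0002 j [ 0.22  0.37 -0.28  0.92 -0.    0.47] yaw err -0.0019 tilt [ 0. -0.]
None [-0.0408  0.0068 -0.04   -0.1004] 191.11 {2: array([-0.4, 34.9]), 3: array([ 0.6, 34.4]), 8: array([62.3,  0.2]), 9: array([-23.9,   0.4]), 4: array([ -0.7, -20. ]), 5: array([  0.4, -20.9])}
0 [-0.041   0.007  -0.0387  0.02  ] 204.72 {2: array([ 0.4, 35.2]), 3: array([-0.5, 34.6]), 8: array([62.4,  0.4]), 9: array([-24.7,   0.7]), 4: array([-18.1,  -9.3]), 5: array([ 17.4, -10.4])}
0.04 [-0.041   0.007  -0.0386  0.02  ] 208.98 {2: array([ 0.4, 35.2]), 3: array([-0.6, 34.7]), 8: array([62.4,  0.5]), 9: array([-24.7,   0.7]), 4: array([-25.9,  -3.4]), 5: array([25.3, -4.5])}
0.08 [-0.0404  0.0085 -0.0337  0.02  ] 215.53 {2: array([ 1.8, 35. ]), 3: array([-5.5, 34. ]), 8: array([61. , -0.1]), 9: array([-28.9,  -0.1]), 4: array([-30.7,  -0.2]), 5: array([25.7, -1.2])}
```

Importing fit2 re-ran the fit and overwrote the pose file. I'll restore the saved pose and redo the check.

```bash
python3 - <<'E'
import re
s=open("fit2.py").read();i=s.index("W={");head=s[:i]
open("wcam.py","w").write(head)
import numpy as np
np.save("q.npy",np.array([.5187,.1805,-.2444,.0829,.8826,.1526,.0088,-.0802,-.0649,-.0807,.0649]))
E
python3 - <<'E'
from wcam import *
dz=.1204-arm.get_obs()["tcp_pos"][2]
C=lambda u,v:np.array([120+(u+.5)/2-.5,20+(v+.5)/2-.5])
W={2:C(86,118),3:C(727,118),8:C(198,211),9:C(617,212),4:C(27,396),5:C(789,396)}
E0=cw["extrinsics"].copy()
def r(v,full=False):
    cw["extrinsics"]=E0.copy();cw["extrinsics"][:3,3]+=[v[0],v[1],dz+v[2]]
    z=q.copy();z[4]=v[3];P=pw(pts(z))
    return {i:(P[i]-W[i]).round(1) for i in W} if full else np.concatenate([P[i]-W[i] for i in W])
for a in(None,0,.04,.08):
    f=(lambda v:r(v)) if a is None else (lambda v:r([*v[:3],a]))
    s=least_squares(f,[0,0,0,.02],loss="soft_l1");print(a,s.x.round(4),s.cost.round(2),r([*s.x[:3],s.x[3] if a is None else a],True))
E
```

```text
None [-0.0008 -0.0025 -0.002   0.1446] 2.47 {2: array([ 0.8, -1.1]), 3: array([ 0. , -1.3]), 8: array([-1.1,  0.6]), 9: array([-0.1,  0.4]), 4: array([0.4, 0.7]), 5: array([-0. , -0.2])}
0 [-0.0022 -0.0025 -0.0083  0.02  ] 63.33 {2: array([-3. , -0.1]), 3: array([ 4.8, -0.1]), 8: array([-3.8,  3.3]), 9: array([3.8, 3.1]), 4: array([ 13.7, -11.9]), 5: array([-12.4, -12.6])}
0.04 [-0.0026 -0.0024 -0.0129  0.02  ] 44.67 {2: array([-6.1, -0.2]), 3: array([ 8.1, -0.1]), 8: array([-6.3,  4.3]), 9: array([6.5, 4.2]), 4: array([ 5. , -4.5]), 5: array([-3.4, -5.4])}
0.08 [-0.0022 -0.0022 -0.0093  0.02  ] 25.36 {2: array([-4.1, -0.1]), 3: array([ 5.1, -0.2]), 8: array([-4.8,  3.5]), 9: array([3.9, 3.3]), 4: array([ 2.5, -2. ]), 5: array([-1.9, -2.8])}
```

Run:
```python
from wcam import *
o=arm.get_obs();t=o["tcp_pos"];R=o["tcp_rot"]
print("cam rel tcp (tool)",((cw["extrinsics"][:3,3]-t)@R).round(4),"axis",(R.T@cw["extrinsics"][:3,2]).round(3),"f",200/np.tan(np.radians(cw["vfov"])/2))
L=np.array([[0,0,0],[.011,0,0],[-.011,0,0],[.011,.008,0],[.011,0,-.02],[0,.0145,0]])
P=pw(L@R.T+t);print(((P-[120,20])*2).round(0).tolist())
for a in(0,.05,.1,.15):
    z=q.copy();z[4]=a;print(a,((pw(pts(z)[4:6])-[120,20])*2).round(0).tolist())
print(cv2.imwrite("pics/w5.png",cv2.resize(cw["image"][20:320,120:520,::-1],None,fx=2,fy=2,interpolation=cv2.INTER_CUBIC)))
c=cs["image"][175:300,295:420,::-1];cv2.imwrite("pics/s5.png",cv2.resize(c,None,fx=4.8,fy=4.8,interpolation=cv2.INTER_CUBIC))
```

```text
cam rel tcp (tool) [ 0.065   0.0004 -0.1677] axis [-0.259 -0.     0.966] f 309.70691628693146
[[402.0, 426.0], [402.0, 390.0], [402.0, 461.0], [430.0, 390.0], [402.0, 414.0], [452.0, 426.0]]
0 [[55.0, 362.0], [747.0, 360.0]]
0.05 [[43.0, 372.0], [759.0, 370.0]]
0.1 [[31.0, 384.0], [771.0, 383.0]]
0.15 [[18.0, 398.0], [783.0, 397.0]]
True
```

View pics/s5.png

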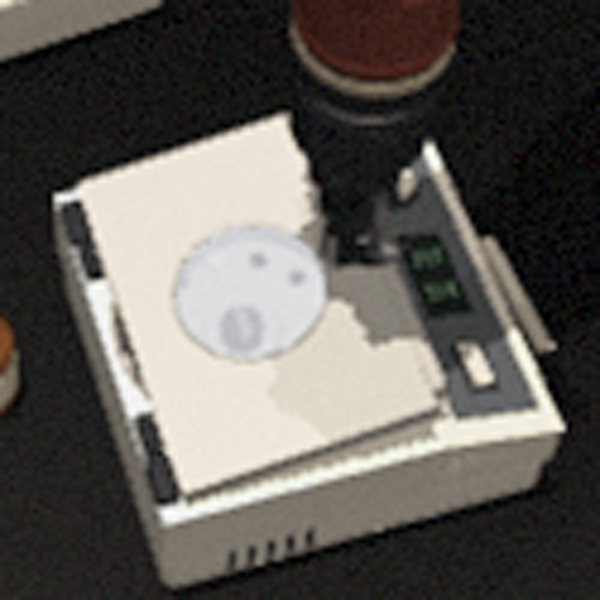

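The scene view shows the case unmoved and the lid still about 0.1 rad open: there's a wedge gap along its side to (440,410). So the real finger end sits higher than the stated TCP, and I'll keep following down gently with force checks.

>>> send_rows([
  [0.04,0,0.15,0,-1],
  [0.04,0,0.15,0,-1],
  [0.03,0,0.15,0,-1],
  [0.03,0,0.15,0,-1],
  [0,0,0,0,-1],
])

```text
t: 11.17
tcp_pos: [0.4979, 0.1863, 0.1117]
tcp_rot: [[-0.97, 0.243, -0.0], [0.243, 0.97, -0.0], [0.0, -0.0, -1.0]]
contact_force: [0.4, -0.2, 0.4]
grip_width: -0.0
gripper_force: 0.0
```

```bash
cat > diff.py <<'E'
import sys
from st import *
import cv2
c=arm.read_camera("scene");g=c["image"][175:300,295:420,::-1]
b=cv2.imread("pics/s5.png");b=cv2.resize(b,(125,125),interpolation=cv2.INTER_AREA)
d=cv2.GaussianBlur(cv2.absdiff(g,b).max(2),(3,3),0)
# lid side edge, far from the hand: crop region left-lower of lid front corner
print("lid edge region diff",d[80:105,40:95].max(),(d[80:105,40:95]>30).sum(),"case lower",d[95:122,100:120].max(),d[108:122,33:70].max())
E
python3 diff.py
```

```text
t 11.17 tcp [0.4979 0.1863 0.1117] local [-0.0216  0.0006  0.1117] F [ 0.4  -0.24  0.44] w -0.0 j [ 0.22  0.38 -0.29  0.9   0.    0.47] yaw err -0.0013 tilt [-0. -0.]
lid edge region diff 62 88 case lower 11 10
```

The lid edge moved and the case did not, so the fingers are pushing it. I'll continue gently.

>>> send_rows([
  [0.03,0,0.12,0,-1],
  [0.03,0,0.12,0,-1],
  [0.02,0,0.12,0,-1],
  [0.02,0,0.12,0,-1],
  [0,0,0,0,-1],
])

```text
t: 11.63
tcp_pos: [0.497, 0.1866, 0.107]
tcp_rot: [[-0.97, 0.243, -0.0], [0.243, 0.97, 0.0], [0.0, -0.0, -1.0]]
contact_force: [0.0, 0.4, -0.4]
grip_width: -0.0002
gripper_force: 0.0
```

>>> send_rows([
  [0.02,0,0.08,0,-1],
  [0.01,0,0.08,0,-1],
  [0.01,0,0.08,0,-1],
  [0,0,0,0,-1],
])

```text
t: 11.97
tcp_pos: [0.4966, 0.1866, 0.1046]
tcp_rot: [[-0.97, 0.243, -0.0], [0.243, 0.97, 0.0], [0.0, -0.0, -1.0]]
contact_force: [-0.9, -0.6, -1.2]
grip_width: 0.0001
gripper_force: 0.1
```

>>> send_rows([
  [0.01,0,0.06,0,-1],
  [0.01,0,0.06,0,-1],
  [0,0,0,0,-1],
])

```text
t: 12.22
tcp_pos: [0.4964, 0.1867, 0.1035]
tcp_rot: [[-0.97, 0.243, -0.0], [0.243, 0.97, 0.0], [0.0, 0.0, -1.0]]
contact_force: [0.6, 0.1, 0.2]
grip_width: -0.0001
gripper_force: 0.2
```

>>> send_rows([
  [0,0,0.05,0,-1],
  [0,0,0.05,0,-1],
  [0,0,0,0,-1],
])

```text
t: 12.47
tcp_pos: [0.4964, 0.1867, 0.1025]
tcp_rot: [[-0.97, 0.243, -0.0], [0.243, 0.97, 0.0], [0.0, -0.0, -1.0]]
contact_force: [-0.3, 0.6, -0.3]
grip_width: 0.0
gripper_force: 0.3
```

>>> send_rows([
  [0,0,0.05,0,-1],
  [0,0,0.05,0,-1],
  [0,0,0,0,-1],
])

```text
t: 12.72
tcp_pos: [0.4965, 0.1867, 0.1015]
tcp_rot: [[-0.97, 0.243, -0.0], [0.243, 0.97, 0.0], [0.0, 0.0, -1.0]]
contact_force: [0.2, -1.1, 0.4]
grip_width: 0.0003
gripper_force: 0.2
```

>>> send_rows([
  [0,0,0.05,0,-1],
  [0,0,0.05,0,-1],
  [0,0,0,0,-1],
])

```text
t: 12.97
tcp_pos: [0.4965, 0.1867, 0.1005]
tcp_rot: [[-0.97, 0.243, -0.0], [0.243, 0.97, 0.0], [0.0, 0.0, -1.0]]
contact_force: [-0.3, 1.1, -0.4]
grip_width: -0.0003
gripper_force: 0.2
```

>>> send_rows([
  [0,0,0.05,0,-1],
  [0,0,0.05,0,-1],
  [0,0,0.05,0,-1],
  [0,0,0,0,-1],
])

```text
t: 13.3
tcp_pos: [0.4965, 0.1867, 0.099]
tcp_rot: [[-0.97, 0.243, -0.0], [0.243, 0.97, -0.0], [0.0, -0.0, -1.0]]
contact_force: [-0.2, -0.5, -0.0]
grip_width: -0.0002
gripper_force: 0.1
```

>>> send_rows([
  [0,0,0.05,0,-1],
  [0,0,0.05,0,-1],
  [0,0,0.05,0,-1],
  [0,0,0,0,-1],
])

```text
t: 13.63
tcp_pos: [0.4965, 0.1867, 0.0975]
tcp_rot: [[-0.97, 0.243, 0.0], [0.243, 0.97, -0.0], [-0.0, -0.0, -1.0]]
contact_force: [-0.0, 0.1, -0.2]
grip_width: -0.0
gripper_force: 0.0
```

```bash
python3 diff.py
python3 - <<'E'
from wcam import *
g=cv2.cvtColor(cw["image"],cv2.COLOR_RGB2GRAY).astype(int)
for a in(0,.03,.06,.1):
    z=q.copy();z[4]=a;print(a,pw(pts(z)[4:6]).round(1).tolist(),pw(pts(z)[[8,9]]).round(1).tolist())
for c in(150,165,170,490): print(c,[int(g[r,c-1:c+2].mean()) for r in range(180,235)])
for r in(210,220,225,230): print("row",r,[int(g[r-1:r+2,c].mean()) for c in range(118,150)],[int(g[r-1:r+2,c].mean()) for c in range(492,525)])
cv2.imwrite("pics/w6.png",cv2.resize(cw["image"][20:320,120:520,::-1],None,fx=2,fy=2,interpolation=cv2.INTER_CUBIC))
E
```

```text
t 13.63 tcp [0.4965 0.1867 0.0975] local [-0.023   0.0006  0.0975] F [-0.02  0.14 -0.15] w -0.0 j [ 0.22  0.39 -0.32  0.87 -0.    0.47] yaw err -0.0014 tilt [ 0. -0.]
lid edge region diff 100 244 case lower 12 9
0 [[130.7, 215.4], [510.1, 214.7]] [[201.5, 132.4], [435.8, 132.2]]
0.03 [[126.6, 218.9], [514.2, 218.3]] [[201.5, 132.4], [435.8, 132.2]]
0.06 [[122.4, 222.9], [518.4, 222.2]] [[201.5, 132.4], [435.8, 132.2]]
0.1 [[116.7, 228.8], [524.1, 228.1]] [[201.5, 132.4], [435.8, 132.2]]
150 [238, 237, 238, 237, 237, 238, 238, 238, 238, 237, 237, 238, 237, 238, 237, 238, 237, 237, 237, 237, 222, 208, 199, 196, 205, 205, 181, 118, 94, 92, 94, 93, 94, 93, 215, 230, 230, 229, 230, 230, 230, 230, 230, 230, 229, 230, 230, 230, 230, 229, 230, 229, 230, 230, 230]
165 [123, 236, 238, 238, 223, 203, 189, 179, 157, 59, 62, 103, 91, 116, 140, 161, 183, 199, 208, 213, 220, 225, 230, 231, 231, 231, 230, 228, 229, 228, 226, 217, 208, 158, 192, 229, 230, 230, 230, 230, 230, 230, 230, 230, 229, 231, 230, 230, 230, 230, 230, 230, 230, 230, 230]
170 [149, 237, 238, 225, 220, 211, 200, 191, 164, 60, 69,
[... 995 characters left out ...]
, 220, 220, 219, 220, 219, 219, 220, 220, 154, 39, 27, 29, 26, 29, 27, 29, 30, 30, 29, 29]
row 225 [29, 28, 26, 29, 29, 32, 29, 29, 28, 28, 30, 29, 29, 27, 29, 26, 27, 141, 229, 229, 229, 229, 230, 229, 230, 229, 230, 229, 230, 230, 229, 230] [219, 220, 220, 220, 220, 220, 221, 221, 221, 219, 219, 220, 220, 219, 220, 220, 219, 220, 220, 220, 166, 50, 28, 30, 29, 29, 28, 25, 30, 25, 27, 29, 27]
row 230 [26, 28, 30, 28, 30, 30, 26, 26, 27, 29, 29, 27, 30, 29, 29, 31, 30, 31, 151, 230, 229, 229, 229, 230, 229, 230, 230, 230, 229, 230, 230, 229] [220, 221, 220, 220, 219, 220, 219, 220, 220, 220, 220, 220, 219, 220, 219, 220, 220, 220, 219, 171, 55, 31, 30, 27, 28, 28, 29, 28, 30, 27, 28, 31, 28]
```

The corners now match an angle near 0 (row 214, width 381 against 379 predicted for shut). I'll press on until the stop is felt.

>>> send_rows([
  [0,0,0.04,0,-1],
  [0,0,0.04,0,-1],
  [0,0,0,0,-1],
])

```text
t: 14.08
tcp_pos: [0.4966, 0.1867, 0.0968]
tcp_rot: [[-0.97, 0.243, 0.0], [0.243, 0.97, 0.0], [-0.0, 0.0, -1.0]]
contact_force: [-0.2, 1.0, -0.5]
grip_width: -0.0001
gripper_force: 0.1
```

>>> send_rows([
  [0,0,0.04,0,-1],
  [0,0,0.04,0,-1],
  [0,0,0,0,-1],
])

```text
t: 14.33
tcp_pos: [0.4966, 0.1867, 0.0966]
tcp_rot: [[-0.97, 0.243, 0.0], [0.243, 0.97, 0.0], [-0.0, 0.0, -1.0]]
contact_force: [-2.8, -0.4, 7.5]
grip_width: -0.0001
gripper_force: 3.9
```

>>> send_rows([
  [0,0,0.04,0,-1],
  [0,0,0.04,0,-1],
  [0,0,0,0,-1],
])

```text
t: 14.58
tcp_pos: [0.4966, 0.1867, 0.0965]
tcp_rot: [[-0.97, 0.243, 0.001], [0.243, 0.97, 0.0], [-0.001, 0.0, -1.0]]
contact_force: [-5.0, -1.6, 16.8]
grip_width: -0.0
gripper_force: 8.2
```

The firm stop is reached at 17 N and the lid is shut. I'll back off upwards and go over to above the pulse key; the finger end sits about 25 mm above the nominal TCP.

>>> send_rows([
  [0,0,-0.2,0,-1],
  [0,0,-0.5,0,-1],
  [0,0,-1,0,-1],
  [0,0,-1.4,0,-1],
  [0,0,-1.2,0,-1],
  [0,0,0,0,-1],
])

```text
t: 15.08
tcp_pos: [0.4981, 0.1871, 0.1409]
tcp_rot: [[-0.97, 0.243, 0.004], [0.243, 0.97, 0.001], [-0.003, 0.002, -1.0]]
contact_force: [0.6, -0.4, -0.3]
grip_width: -0.0001
gripper_force: 0.0
```

>>> send_rows([
  [1,-1,0,0,-1],
  [1,-1,0,0,-1],
  [1,-1,0,0,-1],
  [1,-1,0,0,-1],
  [1,-1,0,0,-1],
  [1,-1,0,0,-1],
  [0.3,-0.5,0,0,-1],
  [0,0,0,0,-1],
])

```text
t: 15.75
tcp_pos: [0.4188, 0.1384, 0.1382]
tcp_rot: [[-0.97, 0.244, -0.0], [0.244, 0.97, -0.0], [0.0, -0.0, -1.0]]
contact_force: [-0.4, -0.0, -0.4]
grip_width: -0.0001
gripper_force: 0.0
```

Run:
```python
from st import *
import cv2
print(shift([-.0866,-.0649,.09]))
c=arm.read_camera("wrist");cv2.imwrite("pics/w7.png",cv2.resize(c["image"][20:320,120:520,::-1],None,fx=2,fy=2,interpolation=cv2.INTER_CUBIC))
```

```text
t 15.75 tcp [0.4188 0.1384 0.1382] local [-0.0867 -0.065   0.1382] F [-0.37 -0.05 -0.41] w -0.0001 j [ 0.15  0.19 -0.48  0.9  -0.    0.4 ] yaw err -0.0019 tilt [-0. -0.]
[-0.01  0.01  4.82]
```

View pics/w7.png

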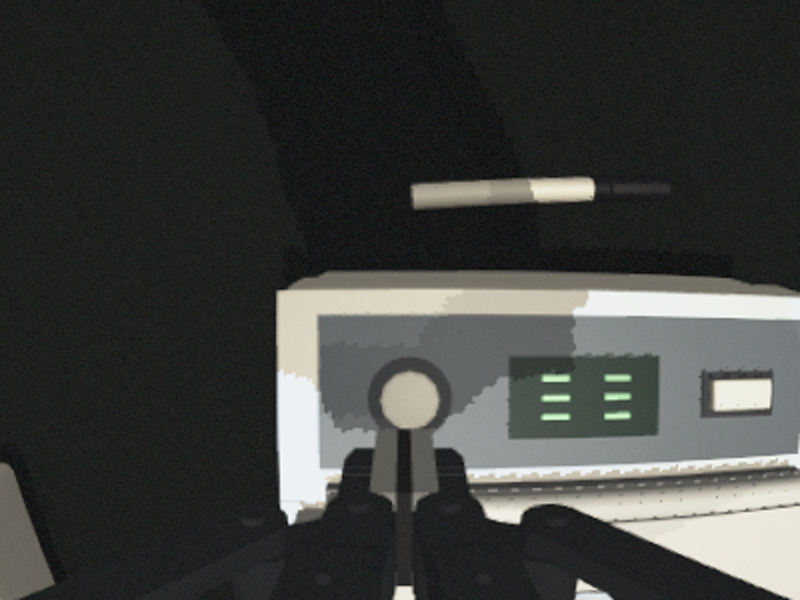

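The tip is lined up over the key at (410,400), and the release key at (742,395) is well clear. I'll descend and press along the key's axis.

>>> send_rows([
  [0,0.1,0.9,0,-1],
  [0,0,0.9,0,-1],
  [0,0,0.9,0,-1],
  [0,0,0.9,0,-1],
  [0,0,0.7,0,-1],
  [0,0,0.5,0,-1],
  [0,0,0.3,0,-1],
  [0,0,0,0,-1],
])

```text
t: 16.47
tcp_pos: [0.4194, 0.1399, 0.0865]
tcp_rot: [[-0.97, 0.243, -0.001], [0.243, 0.97, -0.0], [0.001, -0.0, -1.0]]
contact_force: [0.7, -0.4, -0.2]
grip_width: -0.0
gripper_force: 0.0
```

>>> send_rows([
  [0,0,0.1,0,-1],
  [0,0,0.1,0,-1],
  [0,0,0.1,0,-1],
  [0,0,0,0,-1],
])

```text
t: 16.8
tcp_pos: [0.42, 0.1399, 0.0843]
tcp_rot: [[-0.97, 0.243, 0.0], [0.243, 0.97, 0.0], [-0.0, 0.0, -1.0]]
contact_force: [-0.2, 0.0, -0.1]
grip_width: 0.0003
gripper_force: 0.0
```

>>> send_rows([
  [0,0,0.05,0,-1],
  [0,0,0.05,0,-1],
  [0,0,0.05,0,-1],
  [0,0,0,0,-1],
])

```text
t: 17.13
tcp_pos: [0.4198, 0.14, 0.0827]
tcp_rot: [[-0.97, 0.243, 0.0], [0.243, 0.97, -0.0], [-0.0, 0.0, -1.0]]
contact_force: [0.5, 0.2, 0.1]
grip_width: 0.0002
gripper_force: 0.0
```

>>> send_rows([
  [-0.01,0,0.05,0,-1],
  [-0.01,0,0.05,0,-1],
  [-0.01,0,0.05,0,-1],
  [0,0,0,0,-1],
])

```text
t: 17.47
tcp_pos: [0.4201, 0.1399, 0.0812]
tcp_rot: [[-0.97, 0.243, -0.0], [0.243, 0.97, -0.0], [0.0, -0.0, -1.0]]
contact_force: [0.4, -0.1, 2.3]
grip_width: -0.0002
gripper_force: 0.7
```

>>> send_rows([
  [-0.01,0,0.05,0,-1],
  [-0.01,0,0.05,0,-1],
  [-0.01,0,0.05,0,-1],
  [0,0,0,0,-1],
])

```text
t: 17.8
tcp_pos: [0.4205, 0.1398, 0.0797]
tcp_rot: [[-0.97, 0.243, 0.0], [0.243, 0.97, 0.0], [-0.0, 0.0, -1.0]]
contact_force: [-0.6, -0.5, 2.1]
grip_width: -0.0001
gripper_force: 1.4
```

>>> send_rows([
  [-0.01,0,0.05,0,-1],
  [-0.01,0,0.05,0,-1],
  [-0.01,0,0.05,0,-1],
  [0,0,0,0,-1],
])

```text
t: 18.13
tcp_pos: [0.4209, 0.1397, 0.0782]
tcp_rot: [[-0.97, 0.243, 0.0], [0.243, 0.97, 0.0], [-0.0, 0.0, -1.0]]
contact_force: [0.1, -0.5, 3.8]
grip_width: 0.0001
gripper_force: 2.0
```

Contact was at about z=0.0815 and the spring is compressing. I'll go on to the stop.

>>> send_rows([
  [-0.01,0,0.05,0,-1],
  [-0.01,0,0.04,0,-1],
  [0,0,0,0,-1],
])

```text
t: 18.38
tcp_pos: [0.4211, 0.1397, 0.0773]
tcp_rot: [[-0.97, 0.243, 0.0], [0.243, 0.97, 0.0], [-0.0, 0.0, -1.0]]
contact_force: [-0.6, -0.0, 5.2]
grip_width: -0.0005
gripper_force: 2.4
```

>>> send_rows([
  [-0.01,0,0.04,0,-1],
  [0,0,0.03,0,-1],
  [0,0,0,0,-1],
])

```text
t: 18.63
tcp_pos: [0.4212, 0.1397, 0.0771]
tcp_rot: [[-0.97, 0.243, 0.001], [0.243, 0.97, 0.0], [-0.0, 0.0, -1.0]]
contact_force: [-2.5, -1.2, 11.3]
grip_width: -0.0001
gripper_force: 5.9
```

The key is at its stop (11 N, with the force rising sharply). I'll confirm the force is steady and hand in.

>>> send_rows([
  [0,0,0,0,-1],
  [0,0,0,0,-1],
  [0,0,0,0,-1],
])

```text
t: 18.88
tcp_pos: [0.4212, 0.1397, 0.0771]
tcp_rot: [[-0.97, 0.243, 0.001], [0.243, 0.97, 0.0], [-0.001, 0.0, -1.0]]
contact_force: [-2.1, -0.8, 11.9]
grip_width: -0.0002
gripper_force: 5.7
```

Run:
```python
from st import *
if 7<o["contact_force"][2]<20: print(arm.hand_in())
```

```text
t 18.88 tcp [0.4212 0.1397 0.0771] local [-0.0847 -0.0632  0.0771] F [-2.14 -0.82 11.89] w -0.0002 j [ 0.16  0.26 -0.57  0.74 -0.    0.4 ] yaw err -0.0014 tilt [0.001 0.   ]
the job is handed in; nothing more can be done
None
```

The lid was pushed down gently to its firm stop (17 N peak), then the pulse key was pressed to its stop and held at about 12 N, and the job was handed in at 18.9 s; the verdict was not shown.

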